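Nest the trinket pots and lift them out of the soap dish

TASK

I want to take the soap dish away to rinse it: lower the yellow pot (do not drop it) upright into the blue pot standing in the dish until it is fully seated, and let go. Then grip the blue pot by its collar, lift both pots together, level, to about 15 cm above the dresser top, and finish still holding them up there, still and level, for a couple of seconds, without putting them down. Leave the dish where it is, and do not disturb the bowl of pins, compact or earring rack.

Things in the scene. Friction and masses are not known exactly. Their poses are not given: they have to be found in the camera images.
- blue_pot: Larger glazed blue flowerpot-shaped pot, open top, upright in the soap dish (underside 5 mm above the dresser). Foot 36 mm across, widening to 51 mm at 36 mm height, then a straight vertical collar 62 mm across from 36 to 58 mm height (the top); mouth 51 mm inside. 80 to 155 g. Origin: centre of the underside; z along the pot's axis, up.
- yellow_pot: Yellow pot, a size narrower, same shape and height: foot 31 mm, body 46 mm at most, collar 57 mm across from 36 to 58 mm height (top). Upright on the dresser; 80 to 155 g; origin as the blue pot's. Seated in the blue pot, its collar rests on the blue rim: its origin 22 mm above the blue origin, stack 80 mm high, 2 mm play. Fingers reaching below its collar meet the blue rim before it seats.
- soap_dish: White porcelain soap dish, a loose low rectangular tray 130 (x) by 95 (y) by 14 mm high, walls and floor 5 mm thick, about 300 g. Origin: centre of the underside.
- clay_bowl: Round red clay bowl holding black bobby pins, loose, 90 mm across, 36 mm high. Origin: centre of the underside. Leave alone.
- compact: Closed round silver aluminium compact mirror lying flat, loose, 68 mm across, 13 mm high. Origin: centre of the underside. Leave alone.
- earring_rack: Clear acrylic earring rack with two slotted upright panels, fixed, base 70 (x) by 170 (y) mm, 112 mm high. Origin: centre of the underside. Leave alone.

How it is judged:
By the outcome, as a careful person would: the job done as asked, in the order asked, and still so for the second after the job is handed in, while the arm keeps its last pose, push and grip.
It also fails if it takes over 54 s, if anything falls off the work surface, if the arm or the gripper's body presses on something with over 40 N, if the wrist force passes 120 N, or if a joint passes its speed limit or range.

ROBOT

A 7-joint arm with a two-finger parallel gripper is mounted at the origin on the work surface. World frame = base frame: x ahead of the robot, y to its left, z up, the work surface at z = 0. Lengths are in m, angles in degrees, forces in N, time in s.
With the tool pointing down it reaches from about 0.425 to 0.875 m from the base axis. Payload 4.7 kg.
Tool frame: the origin (TCP) lies at the very end of the fingers, on their centre line; the grasp point (between the pads) lies 19 mm behind it; z points along the fingers, y is the line along which they close (so a half turn about z gives the same grasp; the last joint's range is limited). The gripper opens to 87 mm and grips with 3 to 60 N. Pads are 19 mm wide; open, the fingers measure 117 mm over their backs; the gripper's body (75 mm by 190 mm) begins 51 mm behind the grasp point.
Start: joints at [-66.228, 18.392, -4.016, 83.108, 1.295, 78.541, -3.26], TCP at [0.254, 0.598, 0.223] pointing down, gripper open.
Joint ranges: [-163.93, 163.93], [-17.29, 119.83], [-79.2, 71.16], [3.27, 140.29], [-89.18, 269.18], [5.43, 117.66], [-154.24, 154.24]. Speed limits (degrees/s): [147.25, 147.25, 180, 180, 180, 180, 180].

INTERFACE

Orientations are given as [roll, pitch, yaw] about the fixed x, y, z axes, in that order (R = Rz(yaw) Ry(pitch) Rx(roll)).
In Python, from cell import get_obs, read_camera, sign_off, silhouettes gives the robot as it stands.
- The arm moves only by the tool play_rows, never from a script. Its argument "steps" is a list that holds one entry, the list of rows, each a list of 7 numbers: the shift along the tool's x, y, z in m, then the turn, a rotation vector about the tool's x, y, z in rad, then the finger opening in m, from 0 to 0.087. A call has 1 to 12 rows; each row shifts and turns the commanded pose from where the row before left it, along the tool's axes as they then stand; what a row does not reach is not made up. A row lasts 1/10 s, in which the tool goes at most 50 mm and 8.59 degrees, less where a joint would pass 70% of its speed; a pose out of reach is approached as far as the arm can. A call is refused whole if a number of a shift passes 0.05 or a number of a turn 0.15, either way. A call with a gripper value outside its range is refused whole. The fingers move at their own pace and stop on an object; "force" is the grip in N (left out, the last holds). Time passes only in rows, so rows that do not move let the fingers close. It gives the time, the measured TCP pose, the force, the opening and the grip force at its end, in the units of the state.
- get_obs(): the state, without advancing time (a new reading comes with each control period).
- read_camera(name): name is "scene" or "side" or "wrist"; returns a dict with "frame" (384x512x3 uint8, red, green, blue), "intrinsics" (3x3 intrinsics, pixels), "k1" (the pictures are not rectified: a ray, as slopes to the right and down, at radius r is drawn at 1 + k1 r^2 times it, then the intrinsics apply), "view" (4x4, takes a point from world to camera coordinates). Camera axes: x right, y up, looking along -z (the intrinsics and any distortion apply to the point x, -y, -z); pixel columns grow to the right and rows downward; lengths in m; the calibration is good to about 2 mm. A picture is of the moment at which its call begins. There is no depth.
- sign_off(): hands the job in; it is judged then, once.
Trained networks look in the newest picture that a camera, given by its name, has taken for a name from the list of things; names that differ only in an ending like _2 or _b are one class to them, and where a whole thing is asked for, a point or a joint stands for the part that bears it (a point fixed in the world has none). Each returns a list of dicts, best first, with "p" (0 to 1); they miss things now and then, are a little off and sometimes report something else, mostly with a low value. They report only what shows in the picture. A call takes as long as a camera call.
- silhouettes(camera, name): "pixels" (384x512 bool, what is visible of it) and "extent" ([left, top, right, bottom] in pixels, round what is visible of it).
The state is a dict: "time_s": time; "qpos": joint angles; "joint_velocities": joint speeds; "effort": joint torques, N m; "tool_pos": TCP position; "tool_rot": TCP orientation; "force": force on the tool from outside, world axes, zero at the start; "wrist_torque": the same for the moment, N m; "grip_width": finger opening in m; "grasp_force": force on a finger pad.
Only numpy, scipy, OpenCV 4.12 (cv2) and the standard library are available. Lean on these libraries where they do the work, as an engineer would, in place of code of your own. Each camera call takes 0.05 s, during which the arm holds its last target. There are 200 camera calls.

## Working session

There is one attempt and no reset: what is moved stays moved. The work goes in short steps, Python scripts to look and compute and a tool call to move; the robot and the scene stay as the last step left them, time stands still between calls to the robot, and variables do not carry over. Pictures are saved under pics/ and viewed, at most 10 in all, crops included, and the job is handed in when it is done.

Besides the shell and the picture viewer there is one more tool, called after ">>>" as a command line: name --argument value ..., lists and objects as JSON in quotes. play_rows: Moves the arm, as the interface text tells. Its arguments: {"type":"object","properties":{"steps":{"type":"array","items":{"type":"array","items":{"type":"array","items":{"type":"number"}}}},"force":{"type":"number"}},"required":["steps"]}

```bash
mkdir -p pics; ls; cat > h.py <<'E'
import numpy as np, cv2
from cell import *
names=["blue_pot","yellow_pot","soap_dish","clay_bowl","compact","earring_rack"]
def ray(c,u,v):
    K=c["intrinsics"];V=np.array(c["view"])
    d=np.array([(u-K[0][2])/K[0][0],(v-K[1][2])/K[1][1]]);s=d.copy()
    for _ in range(30): s=d/(1+c["k1"]*(s@s))
    w=V[:3,:3].T@np.array([s[0],-s[1],-1]); o=-V[:3,:3].T@V[:3,3]
    return o,w/np.linalg.norm(w)
def atz(c,u,v,z):
    o,w=ray(c,u,v); return o+w*(z-o[2])/w[2]
def proj(c,P):
    P=np.atleast_2d(P);V=np.array(c["view"]);K=np.array(c["intrinsics"])
    q=P@V[:3,:3].T+V[:3,3]; s=np.c_[q[:,0],-q[:,1]]/-q[:,2:3]
    s=s*(1+c["k1"]*(s**2).sum(1,keepdims=True))
    return s*[K[0][0],K[1][1]]+[K[0][2],K[1][2]]
def pot_ext(c,x,y,z,s): # s: diameters offset (0 blue,-.005 yellow)
    a=np.linspace(0,2*np.pi,72);P=[]
    for h,d in((0,.036 if s==0 else .031),(.036,.051 if s==0 else .046),(.036,.062+s),(.058,.062+s)):
        P.append(np.c_[x+d/2*np.cos(a),y+d/2*np.sin(a),0*a+z+h])
    p=proj(c,np.vstack(P)); return np.r_[p.min(0),p.max(0)]
E
cat > a.py <<'E'
from h import *
ims=[]
for n in("scene","side","wrist"):
    c=read_camera(n); f=c["frame"][:,:,::-1].copy()
    print(n,"pos",np.round(-np.array(c["view"])[:3,:3].T@np.array(c["view"])[:3,3],3))
    for t in names:
        for d in silhouettes(n,t)[:2]:
            e=d["extent"]; print(t,round(d["p"],2),np.round(e,1), int(d["pixels"].sum()), np.round(atz(c,(e[0]+e[2])/2,(e[1]+e[3])/2,.03),3))
    cv2.imwrite(f"pics/{n}0.png",f)
o=get_obs();print({k:np.round(v,3) for k,v in o.items()})
E
python3 a.py
```

```text
pics
scene pos [1.244 0.033 0.788]
blue_pot 0.67 [245.9 158.8 267.4 184.8] 492 [ 0.538 -0.013  0.03 ]
yellow_pot 0.89 [328.5 144.9 351.5 169.8] 401 [0.474 0.221 0.03 ]
soap_dish 0.83 [233.7 153.9 277.2 191.7] 747 [ 0.541 -0.016  0.03 ]
clay_bowl 0.96 [179.4 145.7 210.4 175. ] 644 [ 0.499 -0.19   0.03 ]
compact 0.67 [169.3 232.5 200.6 262.1] 584 [ 0.784 -0.169  0.03 ]
earring_rack 0.68 [289.1 212.7 366.9 271.1] 2684 [0.757 0.165 0.03 ]
side pos [0.312 0.583 0.522]
blue_pot 0.62 [275.6 172.9 309.1 211.4] 866 [ 0.55  -0.031  0.03 ]
blue_pot 0.52 [108.3 155.7 202.7 253.1] 5399 [0.771 0.135 0.03 ]
yellow_pot 0.74 [254.9 265.9 291.2 310.7] 1328 [0.475 0.212 0.03 ]
soap_dish 0.79 [263.1 197.5 339.7 235.7] 1662 [0.504 0.032 0.03 ]
clay_bowl 0.61 [328.4 152.7 360.2 180.5] 831 [ 0.485 -0.175  0.03 ]
compact 0.82 [220.3 139.4 248.9 152.1] 349 [ 0.749 -0.135  0.03 ]
earring_rack 0.85 [106.1 156.3 198.8 255.9] 5353 [0.773 0.142 0.03 ]
wrist pos [0.186 0.626 0.385]
{'time_s': np.float64(1.05), 'qpos': array([-66.227,  18.39 ,  -4.018,  83.107,   1.294,  78.543,  -3.261]), 'joint_velocities': array([ 0.034,  0.012,  0.018,  0.045, -0.064,  0.05 ,  0.014]), 'effort': array([ 0.0000e+00, -4.9111e+01, -4.0300e-01, -3.1278e+01, -6.4000e-02,
        3.4000e-02, -0.0000e+00]), 'tool_pos': array([0.254, 0.598, 0.223]), 'tool_rot': array([1.79994e+02, 2.00000e-03, 1.57036e+02]), 'force': array([0.395, 0.557, 0.434]), 'wrist_torque': array([ 0.09 , -0.059,  0.023]), 'grasp_force': np.float64(0.0), 'grip_width': np.float64(0.087)}
```

```bash
python3 - <<'E'
import cv2,numpy as np
a=cv2.imread("pics/scene0.png")[110:300,140:400];b=cv2.imread("pics/side0.png")[120:330,90:370]
cv2.imwrite("pics/m0.png",np.vstack([cv2.resize(a,(400,292)),cv2.resize(b,(400,300))]))
from scipy.optimize import least_squares
E
cat > fit.py <<'E'
from h import *
from scipy.optimize import least_squares
def fit(cams,t,z,s):
    obs=[]
    for n in cams:
        c=read_camera(n); d=silhouettes(n,t)
        if d: obs.append((c,np.array(d[0]["extent"])))
    def r(p): return np.concatenate([(pot_ext(c,p[0],p[1],z,s)-e) for c,e in obs])
    R=least_squares(r,[.5,.1],loss="soft_l1"); return R.x,r(R.x)
if __name__=="__main__":
    for t,z,s in(("blue_pot",.005,0),("yellow_pot",0,-.005)):
        for cm in(("scene",),("side",),("scene","side")):
            x,r=fit(cm,t,z,s);print(t,cm,np.round(x,4),np.round(r,1))
E
python3 fit.py
```

```text
blue_pot ('scene',) [ 0.5454 -0.0046] [-1.4 -0.9  1.4  0.7]
blue_pot ('side',) [ 0.5415 -0.0131] [ 0.2 -0.2 -0.2  0.2]
blue_pot ('scene', 'side') [ 0.5414 -0.0111] [-1.9 -0.   0.1  0.6 -1.   0.4  1.   0.9]
yellow_pot ('scene',) [0.4734 0.2239] [-0.7  0.3  0.7 -0.3]
yellow_pot ('side',) [0.4747 0.2191] [ 1.  -1.9 -1.   1.8]
yellow_pot ('scene', 'side') [0.4764 0.2203] [-1.8 -1.2 -1.5 -0.6 -3.4  1.   0.   0. ]
```

View pics/m0.png

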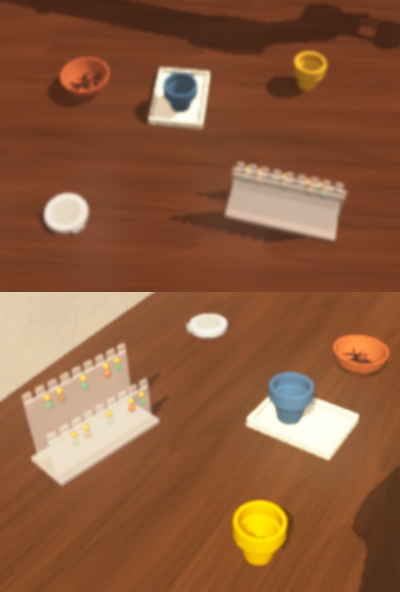

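```bash
cat > plan.py <<'E'
import numpy as np,sys
from h import *
# usage: plan.py n x y z yaw : rows from current state
from scipy.spatial.transform import Rotation as R
def plan(n,tgt,yaw):
    o=get_obs();p=np.array(o["tool_pos"]);r=R.from_euler("xyz",o["tool_rot"],degrees=True)
    g=R.from_euler("xyz",[180,0,yaw],degrees=True)
    rv=(r.inv()*g).as_rotvec();print("now",p.round(4),np.round(o["tool_rot"],2),"rotvec",rv.round(4))
    d=(np.array(tgt)-p)/n
    for k in range(n):
        rk=r*R.from_rotvec(rv*k/n)
        print(np.round(np.r_[rk.inv().apply(d),rv/n],4).tolist())
a=list(map(float,sys.argv[1:]));plan(int(a[0]),a[1:4],a[4])
E
python3 plan.py 12 .475 .20 .22 90
python3 - <<'E'
from h import *
c=read_camera("wrist");V=np.array(c["view"]);print("fwd",-V[2,:3])
E
```

```text
now [0.2536 0.5985 0.2226] [180.     0.   157.04] rotvec [ 1.00e-04 -0.00e+00  1.17e+00]
[-0.0299, -0.0234, 0.0002, 0.0, -0.0, 0.0975]
[-0.0321, -0.0204, 0.0002, 0.0, -0.0, 0.0975]
[-0.0339, -0.0171, 0.0002, 0.0, -0.0, 0.0975]
[-0.0354, -0.0138, 0.0002, 0.0, -0.0, 0.0975]
[-0.0366, -0.0102, 0.0002, 0.0, -0.0, 0.0975]
[-0.0374, -0.0066, 0.0002, 0.0, -0.0, 0.0975]
[-0.0379, -0.003, 0.0002, 0.0, -0.0, 0.0975]
[-0.038, 0.0007, 0.0002, 0.0, -0.0, 0.0975]
[-0.0377, 0.0044, 0.0002, 0.0, -0.0, 0.0975]
[-0.0371, 0.0081, 0.0002, 0.0, -0.0, 0.0975]
[-0.0362, 0.0117, 0.0002, 0.0, -0.0, 0.0975]
[-0.0348, 0.0151, 0.0002, 0.0, -0.0, 0.0975]
fwd [ 0.24440517 -0.10217022 -0.96427556]
```

>>> play_rows --steps '[[[-0.03, -0.023, 0, 0, 0, 0.0975, 0.087], [-0.032, -0.02, 0, 0, 0, 0.0975, 0.087], [-0.034, -0.017, 0, 0, 0, 0.0975, 0.087], [-0.035, -0.014, 0, 0, 0, 0.0975, 0.087], [-0.037, -0.01, 0, 0, 0, 0.0975, 0.087], [-0.037, -0.007, 0, 0, 0, 0.0975, 0.087], [-0.038, -0.003, 0, 0, 0, 0.0975, 0.087], [-0.038, 0.001, 0, 0, 0, 0.0975, 0.087], [-0.038, 0.004, 0, 0, 0, 0.0975, 0.087], [-0.037, 0.008, 0, 0, 0, 0.0975, 0.087], [-0.036, 0.012, 0, 0, 0, 0.0975, 0.087], [-0.035, 0.015, 0, 0, 0, 0.0975, 0.087]]]'

```text
time_s: 3.1
tool_pos: [0.4756, 0.1991, 0.2229]
tool_rot: [180.0, -0.0, 89.8]
force: [1.1, 0.3, 0.5]
grip_width: 0.0869
grasp_force: 0.0
```

```bash
cat > w.py <<'E'
import sys
from fit import *
t,z,s,out=sys.argv[1],float(sys.argv[2]),float(sys.argv[3]),sys.argv[4]
o=get_obs();print(o["time_s"],np.round(o["tool_pos"],4),np.round(o["tool_rot"],2))
for cm in(("wrist",),("side",),("scene",)):
    try:
        x,r=fit(cm,t,z,s);print(cm,np.round(x,4),np.round(r,1))
    except Exception as e: print(cm,"none")
c=read_camera("wrist");f=c["frame"][:,:,::-1].copy()
for d in silhouettes("wrist",t)[:1]: e=np.int32(d["extent"]);print(d["p"],e);cv2.rectangle(f,e[:2].tolist(),e[2:].tolist(),(0,255,0),1)
cv2.imwrite("pics/"+out,f)
E
python3 w.py yellow_pot 0 -.005 w1.png
```

```text
3.1 [0.4756 0.1991 0.2229] [ 1.7997e+02 -4.0000e-02  8.9780e+01]
('wrist',) [0.4766 0.2178] [-0.6 -2.4  0.6  3.7]
('side',) [0.4758 0.2202] [-1.4 -0.8  1.4  0.6]
('scene',) [0.4814 0.2203] [-0.4 -0.1  0.4  0.1]
0.92 [228 144 278 189]
```

View pics/w1.png

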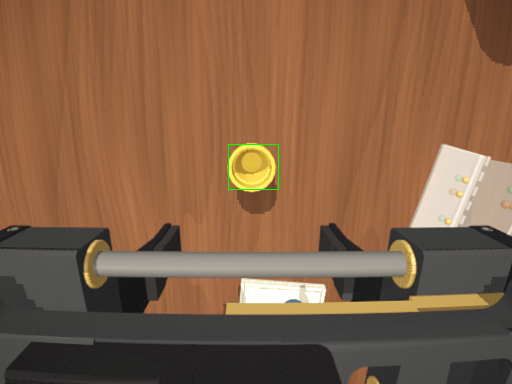

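>>> play_rows --steps '[[[0.005, 0, 0.03, 0, 0, 0, 0.087], [0.005, 0, 0.03, 0, 0, 0, 0.087], [0.005, 0, 0.03, 0, 0, 0, 0.087], [0.005, 0, 0.03, 0, 0, 0, 0.087], [0, 0, 0, 0, 0, 0, 0.087], [0, 0, 0, 0, 0, 0, 0.087]]]'

```text
time_s: 4.1
tool_pos: [0.4746, 0.2211, 0.1028]
tool_rot: [-180.0, 0.0, 90.1]
force: [0.5, -0.1, 0.7]
grip_width: 0.0868
grasp_force: 0.0
```

```bash
python3 w.py yellow_pot 0 -.005 w2.png
```

```text
4.1 [0.4746 0.2211 0.1028] [-1.7997e+02  3.0000e-02  9.0100e+01]
('wrist',) [0.4771 0.2183] [-1.  -1.4  1.   2.4]
('side',) [0.4726 0.2209] [ 0.5 -0.9 -0.5  0.9]
('scene',) [0.4854 0.2202] [ 0.6 -1.  -0.5  1. ]
0.96 [216 179 285 249]
```

View pics/w2.png

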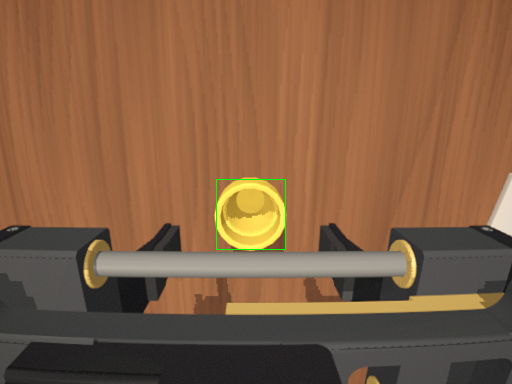

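>>> play_rows --force 15 --steps '[[[-0.001, 0.0005, 0.021, 0, 0, 0, 0.087], [0, 0, 0.021, 0, 0, 0, 0.087], [0, 0, 0.02, 0, 0, 0, 0.087], [0, 0, 0, 0, 0, 0, 0.087], [0, 0, 0, 0, 0, 0, 0.05], [0, 0, 0, 0, 0, 0, 0.05], [0, 0, 0, 0, 0, 0, 0.05], [0, 0, 0, 0, 0, 0, 0.05], [0, 0, 0, 0, 0, 0, 0.05]]]'

```text
time_s: 5.4
tool_pos: [0.476, 0.2197, 0.0412]
tool_rot: [179.9, -0.0, 90.0]
force: [0.2, 0.4, 1.2]
grip_width: 0.0569
grasp_force: 15.0
```

>>> play_rows --steps '[[[0, 0, -0.01, 0, 0, 0, 0.05], [0, 0, -0.03, 0, 0, 0, 0.05], [0, 0, -0.04, 0, 0, 0, 0.05], [-0.01, 0.002, -0.02, 0, 0, 0, 0.05], [-0.025, 0.006, 0, 0, 0, 0, 0.05], [-0.04, 0.009, 0, 0, 0, 0, 0.05], [-0.045, 0.01, 0, 0, 0, 0, 0.05], [-0.045, 0.01, 0, 0, 0, 0, 0.05], [-0.045, 0.01, 0, 0, 0, 0, 0.05], [-0.045, 0.01, 0, 0, 0, 0, 0.05], [-0.035, 0.007, 0, 0, 0, 0, 0.05], [-0.015, 0.002, 0, 0, 0, 0, 0.05]]]'

```text
time_s: 6.6
tool_pos: [0.5414, -0.0906, 0.1414]
tool_rot: [180.0, 0.1, 89.7]
force: [0.5, -0.1, -1.4]
grip_width: 0.0573
grasp_force: 15.0
```

>>> play_rows --steps '[[[0, 0, 0, 0, 0, 0, 0.05], [0, 0, 0, 0, 0, 0, 0.05], [0, 0, 0, 0, 0, 0, 0.05]]]'

```text
time_s: 6.9
tool_pos: [0.5414, -0.0833, 0.1406]
tool_rot: [-180.0, -0.1, 90.2]
force: [0.4, 0.8, -1.5]
grip_width: 0.0574
grasp_force: 15.0
```

```bash
python3 w.py blue_pot 0.005 0 w3.png; python3 - <<'E'
from fit import *
z=get_obs()["tool_pos"][2]-.041
for cm in(("wrist",),("side",),("scene",)):
    try:
        x,r=fit(cm,"yellow_pot",z,-.005);print(cm,np.round(x,4),np.round(r,1))
    except Exception: print(cm,"none")
E
```

```text
6.9 [ 0.5414 -0.0833  0.1406] [-1.7998e+02 -7.0000e-02  9.0160e+01]
('wrist',) [ 0.5425 -0.0144] [-1.6 -0.8  1.6  1.2]
('side',) [ 0.5438 -0.0188] [-0.   0.5  0.  -0.4]
('scene',) [ 0.5418 -0.0079] [ 0.3  0.3 -0.3 -0.2]
0.89 [216  80 287 159]
('wrist',) [ 0.5415 -0.0874] [-1.5 -1.4  1.5  6.3]
('side',) [ 0.541  -0.0832] [-0.3 -1.   0.3  0.7]
('scene',) none
```

View pics/w3.png

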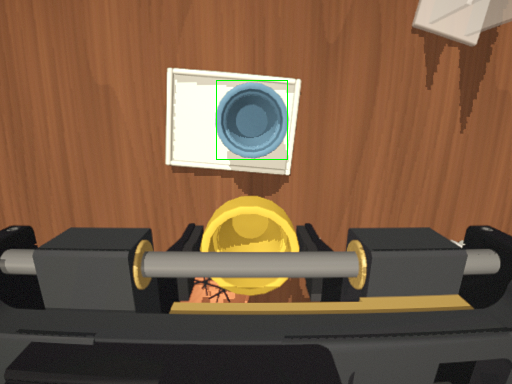

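```bash
cat > rim.py <<'E'
from fit import *
def masks():
    c=read_camera("wrist");h=cv2.cvtColor(c["frame"],cv2.COLOR_RGB2HSV)
    b=cv2.inRange(h,(95,70,20),(120,255,255));y=cv2.inRange(h,(21,150,60),(35,255,255))
    y[300:]=0
    def big(m):
        n,l,s,_=cv2.connectedComponentsWithStats(m); k=1+s[1:,4].argmax(); return l==k
    return c,big(b),big(y)
if __name__=="__main__":
    o=get_obs();p=o["tool_pos"];c,b,y=masks();print(np.round(p,4))
    def ext(m): v,u=np.where(m);return np.array([u.min(),v.min(),u.max()+1,v.max()+1])-.5
    eb,ey=ext(b),ext(y);print(eb,ey)
    for nm,z,s,e,w in(("blue",.005,0,eb,[1,1,1,1]),("yellow",p[2]-.041,-.005,ey,[1,1,1,0])):
        R=least_squares(lambda q:(pot_ext(c,q[0],q[1],q[2],s)-e)*w,[*p[:2],z],x_scale=.01)
        f=least_squares(lambda q:(pot_ext(c,q[0],q[1],z,s)-e)*w,p[:2])
        print(nm,"fixed z",f.x.round(4),f.fun.round(1),"free z",R.x.round(4),R.fun.round(1))
E
python3 rim.py
```

```text
[ 0.5415 -0.0856  0.1406]
[215.5  81.5 287.5 156.5] [199.5 195.5 298.5 251.5]
blue fixed z [ 0.5428 -0.0139] [-1.4 -0.8  1.4  1. ] free z [ 0.5428 -0.0138 -0.0028] [-0.3  0.2  0.3 -0.3]
yellow fixed z [ 0.5408 -0.0874] [-0.5  0.1  0.5  0. ] free z [ 0.5408 -0.0878  0.0981] [0. 0. 0. 0.]
```

>>> play_rows --steps '[[[0.015, 0.001, 0, 0, 0, 0, 0.05], [0.03, 0.001, 0, 0, 0, 0, 0.05], [0.02, 0, 0, 0, 0, 0, 0.05], [0.0086, 0, 0, 0, 0, 0, 0.05], [0, 0, 0.01, 0, 0, 0, 0.05], [0, 0, 0.01, 0, 0, 0, 0.05], [0, 0, 0.01, 0, 0, 0, 0.05], [0, 0, 0, 0, 0, 0, 0.05], [0, 0, 0, 0, 0, 0, 0.05]]]'

```text
time_s: 8.55
tool_pos: [0.5431, -0.0129, 0.11]
tool_rot: [-179.9, 0.0, 89.9]
force: [0.2, 0.6, -1.6]
grip_width: 0.0574
grasp_force: 15.0
```

```bash
python3 rim.py; python3 - <<'E'
from h import *
print([np.round(get_obs()["tool_pos"],4)])
c=read_camera("wrist");s=read_camera("side")
a=c["frame"][100:330,130:380,::-1];p=proj(s,[[.543,-.013,.06]])[0].astype(int)
b=s["frame"][p[1]-60:p[1]+50,p[0]-65:p[0]+65,::-1]
cv2.imwrite("pics/w4.png",np.vstack([cv2.resize(a,(330,300)),cv2.resize(b,(330,280),interpolation=cv2.INTER_CUBIC)]))
E
```

```text
[ 0.5431 -0.0129  0.11  ]
[211.5 173.5 287.5 213.5] [199.5 195.5 298.5 251.5]
blue fixed z [0.5427 0.001 ] [ -2.1 -19.7   2.1  21. ] free z [ 0.5425 -0.0203 -0.0778] [ 9.2 -9.4 -9.2  9.3]
yellow fixed z [ 0.5424 -0.0147] [-0.5  0.1  0.5  0. ] free z [ 0.5424 -0.0151  0.0675] [-0.  0. -0.  0.]
[array([ 0.5435, -0.0127,  0.1105])]
```

View pics/w4.png

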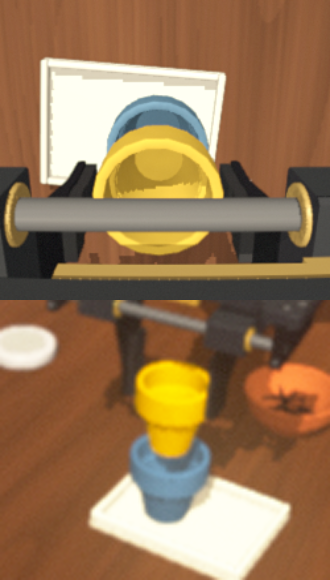

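>>> play_rows --steps '[[[0.0006, 0, 0.008, 0, 0, 0, 0.05], [0, 0, 0.008, 0, 0, 0, 0.05], [0, 0, 0.007, 0, 0, 0, 0.05], [0, 0, 0.006, 0, 0, 0, 0.05], [0, 0, 0.005, 0, 0, 0, 0.05], [0, 0, 0, 0, 0, 0, 0.05], [0, 0, 0, 0, 0, 0, 0.05]]]'

```text
time_s: 9.4
tool_pos: [0.5435, -0.0114, 0.0765]
tool_rot: [-180.0, 0.0, 90.0]
force: [-0.9, 0.8, -0.4]
grip_width: 0.0574
grasp_force: 15.0
```

>>> play_rows --steps '[[[0, 0, 0.002, 0, 0, 0, 0.05], [0, 0, 0.002, 0, 0, 0, 0.05], [0, 0, 0.0015, 0, 0, 0, 0.05], [0, 0, 0, 0, 0, 0, 0.05], [0, 0, 0, 0, 0, 0, 0.05]]]'

```text
time_s: 9.9
tool_pos: [0.5434, -0.0114, 0.071]
tool_rot: [-180.0, -0.0, 90.0]
force: [-0.5, -1.0, -1.5]
grip_width: 0.0572
grasp_force: 15.0
```

>>> play_rows --steps '[[[0, 0, 0.001, 0, 0, 0, 0.05], [0, 0, 0.001, 0, 0, 0, 0.05], [0, 0, 0.001, 0, 0, 0, 0.05], [0, 0, 0, 0, 0, 0, 0.05], [0, 0, 0, 0, 0, 0, 0.05]]]'

```text
time_s: 10.4
tool_pos: [0.5435, -0.0113, 0.0683]
tool_rot: [180.0, -0.0, 90.0]
force: [-1.3, 0.1, 1.4]
grip_width: 0.0575
grasp_force: 15.0
```

>>> play_rows --steps '[[[0, 0, 0.0005, 0, 0, 0, 0.05], [0, 0, 0.0005, 0, 0, 0, 0.05], [0, 0, 0, 0, 0, 0, 0.05], [0, 0, 0, 0, 0, 0, 0.05]]]'

```text
time_s: 10.8
tool_pos: [0.5436, -0.0113, 0.0681]
tool_rot: [180.0, -0.0, 90.0]
force: [-2.9, 0.1, 8.4]
grip_width: 0.0571
grasp_force: 15.0
```

```bash
python3 - <<'E'
from h import *
s=read_camera("side");c=read_camera("scene")
def crop(s,r):
    p=proj(s,[[.543,-.013,.05]])[0].astype(int);return s["frame"][p[1]-r:p[1]+r,p[0]-r:p[0]+r,::-1]
cv2.imwrite("pics/w5.png",np.hstack([cv2.resize(crop(s,50),(400,400),interpolation=cv2.INTER_CUBIC),cv2.resize(crop(c,35),(400,400),interpolation=cv2.INTER_CUBIC)]))
for n in("side","scene"):
    for t in("yellow_pot","blue_pot"):
        d=silhouettes(n,t);print(n,t,[np.round(x["extent"],1) for x in d[:1]])
    cc=s if n=="side" else c
    print(pot_ext(cc,.543,-.013,.027,-.005).round(1),pot_ext(cc,.543,-.013,.005,0).round(1))
E
```

```text
side yellow_pot [array([277.6, 168.3, 306. , 194.3])]
side blue_pot [array([276.1, 189.1, 309. , 211.7])]
[278.6 167.1 308.6 203.8] [276.9 175.5 308.9 213.1]
scene yellow_pot []
scene blue_pot [array([246.7, 169.6, 269.6, 185.3])]
[245.3 151.4 267.1 178.2] [244.7 156.6 268.  184.3]
```

View pics/w5.png

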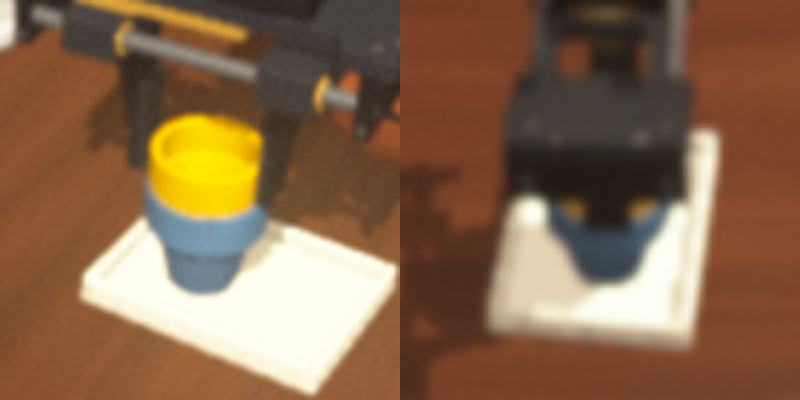

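>>> play_rows --steps '[[[0, 0, -0.0007, 0, 0, 0, 0.05], [0, 0, 0, 0, 0, 0, 0.087], [0, 0, 0, 0, 0, 0, 0.087], [0, 0, 0, 0, 0, 0, 0.087], [0, 0, 0, 0, 0, 0, 0.087], [0, 0, 0, 0, 0, 0, 0.087]]]'

```text
time_s: 11.7
tool_pos: [0.5435, -0.0114, 0.0676]
tool_rot: [-180.0, 0.0, 90.0]
force: [-0.1, 0.6, -0.4]
grip_width: 0.0849
grasp_force: 0.0
```

```bash
python3 - <<'E'
from h import *
s=read_camera("side");w=read_camera("wrist")
p=proj(s,[[.543,-.013,.05]])[0].astype(int);a=s["frame"][p[1]-50:p[1]+50,p[0]-50:p[0]+50,::-1]
cv2.imwrite("pics/w6.png",np.hstack([cv2.resize(a,(384,384),interpolation=cv2.INTER_CUBIC),w["frame"][:,60:440,::-1]]))
E
```

```text
(no output)
```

View pics/w6.png

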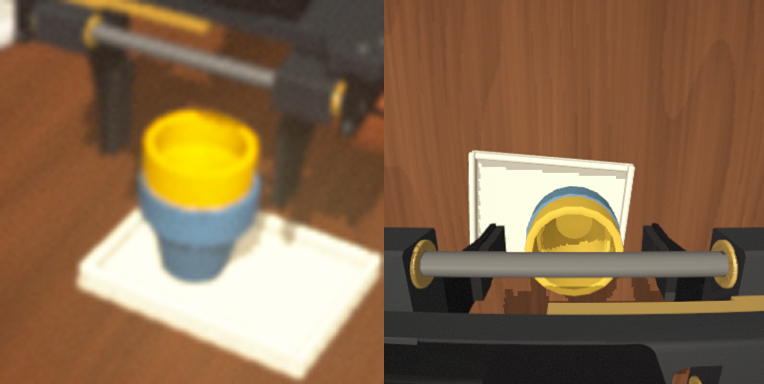

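>>> play_rows --force 25 --steps '[[[-0.0015, 0, 0.01, 0, 0, 0, 0.087], [0, 0, 0.01, 0, 0, 0, 0.087], [0, 0, 0.01, 0, 0, 0, 0.087], [0, 0, 0, 0, 0, 0, 0.087], [0, 0, 0, 0, 0, 0, 0.055], [0, 0, 0, 0, 0, 0, 0.055], [0, 0, 0, 0, 0, 0, 0.055], [0, 0, 0, 0, 0, 0, 0.055], [0, 0, 0, 0, 0, 0, 0.055]]]'

```text
time_s: 12.7
tool_pos: [0.5435, -0.0128, 0.0381]
tool_rot: [180.0, -0.0, 90.0]
force: [-0.9, 0.2, 2.7]
grip_width: 0.0607
grasp_force: 25.0
```

>>> play_rows --steps '[[[0, 0, -0.003, 0, 0, 0, 0.055], [0, 0, -0.006, 0, 0, 0, 0.055], [0, 0, -0.012, 0, 0, 0, 0.055], [0, 0, -0.018, 0, 0, 0, 0.055], [0, 0, -0.02, 0, 0, 0, 0.055], [0, 0, -0.02, 0, 0, 0, 0.055], [0, 0, -0.02, 0, 0, 0, 0.055], [0, 0, -0.018, 0, 0, 0, 0.055], [0, 0, -0.014, 0, 0, 0, 0.055], [0, 0, -0.009, 0, 0, 0, 0.055], [0, 0, -0.004, 0, 0, 0, 0.055], [0, 0, -0.001, 0, 0, 0, 0.055]]]'

```text
time_s: 13.9
tool_pos: [0.5434, -0.0128, 0.1829]
tool_rot: [180.0, -0.0, 90.0]
force: [-0.3, -0.3, -2.1]
grip_width: 0.0607
grasp_force: 25.0
```

>>> play_rows --steps '[[[0, 0, 0, 0, 0, 0, 0.055], [0, 0, 0, 0, 0, 0, 0.055], [0, 0, 0, 0, 0, 0, 0.055], [0, 0, 0, 0, 0, 0, 0.055], [0, 0, 0, 0, 0, 0, 0.055], [0, 0, 0, 0, 0, 0, 0.055], [0, 0, 0, 0, 0, 0, 0.055], [0, 0, 0, 0, 0, 0, 0.055], [0, 0, 0, 0, 0, 0, 0.055], [0, 0, 0, 0, 0, 0, 0.055], [0, 0, 0, 0, 0, 0, 0.055], [0, 0, 0, 0, 0, 0, 0.055]]]'

```text
time_s: 15.1
tool_pos: [0.5435, -0.0128, 0.1828]
tool_rot: [180.0, -0.0, 90.0]
force: [-0.4, 0.5, -2.7]
grip_width: 0.0608
grasp_force: 25.0
```

>>> play_rows --steps '[[[0, 0, 0, 0, 0, 0, 0.055], [0, 0, 0, 0, 0, 0, 0.055], [0, 0, 0, 0, 0, 0, 0.055], [0, 0, 0, 0, 0, 0, 0.055], [0, 0, 0, 0, 0, 0, 0.055], [0, 0, 0, 0, 0, 0, 0.055], [0, 0, 0, 0, 0, 0, 0.055], [0, 0, 0, 0, 0, 0, 0.055], [0, 0, 0, 0, 0, 0, 0.055], [0, 0, 0, 0, 0, 0, 0.055], [0, 0, 0, 0, 0, 0, 0.055], [0, 0, 0, 0, 0, 0, 0.055]]]'

```text
time_s: 16.3
tool_pos: [0.5435, -0.0129, 0.1828]
tool_rot: [180.0, -0.0, 90.0]
force: [-0.7, 0.0, -3.3]
grip_width: 0.061
grasp_force: 25.0
```

```bash
python3 - <<'E'
from h import *
s=read_camera("side");w=read_camera("scene")
p=proj(s,[[.543,-.013,.12]])[0].astype(int);a=s["frame"][p[1]-80:p[1]+80,p[0]-80:p[0]+80,::-1]
p=proj(w,[[.543,-.013,.12]])[0].astype(int);b=w["frame"][p[1]-60:p[1]+60,p[0]-60:p[0]+60,::-1]
cv2.imwrite("pics/w7.png",np.hstack([cv2.resize(x,(400,400),interpolation=cv2.INTER_CUBIC) for x in(a,b)]))
E
```

```text
(no output)
```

View pics/w7.png

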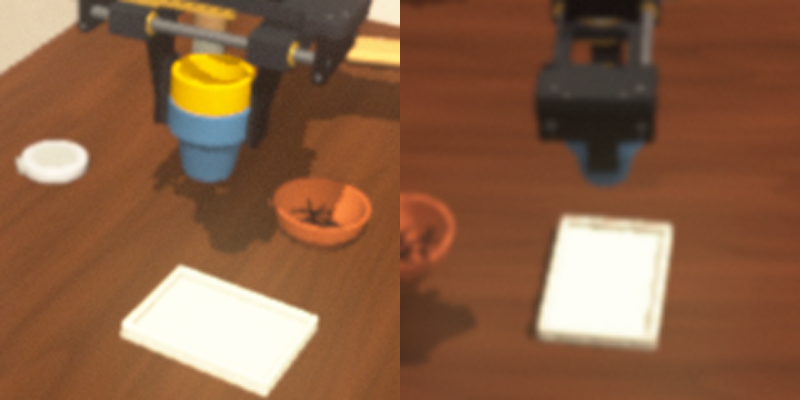

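Both pots are held up, nested and level, above the dish, which is still in place. The arm has been still for over 2 s.

```bash
python3 -c "from cell import *;print(sign_off())"
```

```text
the job is handed in; nothing more can be done
None
```

The yellow pot is seated in the blue pot, and the arm is holding both by the blue collar, still and level, about 15 cm above the dresser; the dish stayed in place, I saw no sign of the bowl, compact or rack being disturbed, and I handed the job in at about 16 s of the 54 s allowed.

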